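# Unclamp and open the sprig press

## Robot

A 6-joint arm with a two-finger parallel gripper is mounted at the origin on a cart in front of the work surface, level with it; the furniture and walls round the work are solid. World frame = base frame: x ahead of the robot, y to its left, z up, the work surface at z = 0. Lengths are in mm, angles in degrees, forces in N, time in s.
With the tool pointing down it reaches from about 350 to 850 mm from the base axis. Payload 8.1 kg.
Tool frame: the origin (TCP) lies at the very end of the fingers, on their centre line; the grasp point (between the pads) lies 19 mm behind it; z points along the fingers, y is the line along which they close (so a half turn about z gives the same grasp; the last joint's range is limited). The gripper opens to 85 mm and grips with 20 to 120 N. Pads are 22 mm wide; open, the fingers measure 114 mm over their backs; the gripper's body (76 mm by 85 mm) begins 54 mm behind the grasp point. The pads swing forward as they close: fully open they stand 13 mm farther back than shut.
Start: joints at [-79.607, 7.471, 85.268, -0, 87.261, -4.893], TCP at [158.208, -578.771, 231.292] pointing down, gripper open.
Joint ranges: [-169.43, 169.43], [-51.17, 129.36], [1.28, 143.12], [-76.62, 256.62], [0, 156.53], [-152.29, 152.29]. Speed limits (degrees/s): [136.94, 136.94, 159.86, 180, 180, 180].

## Interface

Orientations are given as [roll, pitch, yaw] about the fixed x, y, z axes, in that order (R = Rz(yaw) Ry(pitch) Rx(roll)).
In Python, from bench import * gives the robot as it stands.
- The arm moves only by the tool play_rows, never from a script. Its argument "increments" is a list of rows, each a list of 3 entries, a list of its own where there are three numbers: the gripper's target within -1 to 1 (fully open at 1, half-way at 0, shut at -1), then the shift along the tool's x, y, z in mm, then the turn about the tool's z in rad. A call has 1 to 12 rows; each row shifts and turns the commanded pose from where the row before left it, along the tool's axes as they then stand; what a row does not reach is not made up. A row lasts 1/12 s, in which the tool goes at most 41.7 mm and 7.16 degrees, less where a joint would pass 70% of its speed; a pose out of reach is approached as far as the arm can. A call is refused whole if a number of a shift passes 41.7 or a number of a turn 0.125, either way. A call with a gripper value outside its range is refused whole. The fingers move at their own pace and stop on an object; "force" is the grip in N (left out, the last holds). Time passes only in rows, so rows that do not move let the fingers close. It gives the time, the measured TCP pose, the force, the opening and the grip force at its end, in the units of the state.
- sense(): the state, without advancing time (a new reading comes with each control period).
- snapshot(name): name is "scene" or "top" or "wrist"; returns a dict with "color" (384x512x3 uint8, red, green, blue), "intrinsics" (3x3 intrinsics, pixels), "k1" (the pictures are not rectified: a ray, as slopes to the right and down, at radius r is drawn at 1 + k1 r^2 times it, then the intrinsics apply), "world_from_camera" (4x4, takes a point from camera to world coordinates). Camera axes: x right, y down, z forward; pixel columns grow to the right and rows downward; lengths in mm; the calibration is good to about 2 mm. A picture is of the moment at which its call begins. There is no depth.
- hand_in(): hands the job in; it is judged then, once.
Trained networks look in a picture, given as the dict that the camera call returned (one of the last four; its "shot" number tells which), for a name from the list of things; names that differ only in an ending like _2 or _b are one class to them, and where a whole thing is asked for, a point or a joint stands for the part that bears it (a point fixed in the world has none). Each returns a list of dicts, best first, with "p" (0 to 1); they miss things now and then, are a little off and sometimes report something else, mostly with a low value. They report only what shows in the picture. A call takes as long as a camera call.
- find_in(query, picture): "xyz" ([x, y, z] in mm, in the coordinates of the camera as it stood for that picture, good to about 4 mm: the middle of the surface that is visible of it).
- regions_of(query, picture): "mask" (384x512 bool, what is visible of it).
- pinpoint(query, picture): "xyz" ([x, y, z] in mm, in the coordinates of the camera as it stood for that picture, good to about 4 mm: a listed point, or the origin of a listed thing).
The state is a dict: "time": time; "joint_pos": joint angles; "qd": joint speeds; "joint_efforts": joint torques, N m; "tool_pos": TCP position; "tcp_rot": TCP orientation; "ft_force": force on the tool from outside, world axes, zero at the start; "wrist_torque": the same for the moment, N m; "finger_gap": finger opening in mm; "grip_force": force on a finger pad.
Only numpy, scipy, OpenCV 4.12 (cv2) and the standard library are available. Lean on these libraries where they do the work, as an engineer would, in place of code of your own. Each camera call takes 0.05 s, during which the arm holds its last target. There are 200 camera calls.

## Task

Open the small sprig press so that the plaster mould inside can be taken out: first throw its clamp lever all the way over to its stop while the lid is still shut, then lift the lid back until it rests open on its stop. Leave the plaster mould in its socket and the things standing around the press where they are.

Things in the scene. Friction and masses are not known exactly. Their poses are not given: they have to be found in the camera images.
- press: The sprig press, fixed to the bench: dark steel base plate 190 x 215 mm, 12 mm thick, with a wooden socket block 110 x 110 mm (top 48 mm over the bench) under a hinged lid, and a clamp lever on a steel bracket at its right-hand (-y) side. Origin: on the bench under the centre of the block. Own axes: -x is the front (lid bar side, roughly toward the robot), +x the hinge side, +y left, z up. It stands at any place within about 20 cm, turned up to 0.4 rad either way.
- press_lid (a joint): Angle of the lid: 0 shut; grows as its front edge is lifted; 1.85 rad is its stop, leaning back past upright, where it rests by its own weight. It falls shut when let go short of upright (below about 1.5 rad). The lid turns easily and weighs 0.22 kg.
- press_lever (a joint): Angle of the clamp lever: 0 clamped (handle upright, arm lying over the lid; starts between 0 and 0.15); grows as the handle is pushed outward and down, away from the lid (toward the press's -y); 1.55 rad is its stop, handle lying level outward and the arm upright, clear of the lid. It stays where it is left; a stiff hinge: about 0.12 N m, under 2 N at the handle.
- lid_hinge (a point): On the lid's hinge line at the middle: press frame x +60, y 0, z 60 mm. The hinge line runs along the press's y.
- lid_bar (a point): Middle of the lid's bar handle: a round steel bar 10 mm thick along the press's y, 82 mm between its two end arms, 153 mm from the hinge line and 8 mm above it when shut (press frame x -93, y 0, z 68 mm). 38 mm clear between bar centre and the lid's front edge; base plate top at 12 mm under it. Moves with the lid. Its axes turn with the lid.
- lever_pivot (a point): On the lever's hinge line: press frame x 0, y -85, z 78 mm. The hinge line runs along the press's x.
- lever_tip (a point): Free end of the lever's handle, 110 mm from the pivot (upright over it when clamped, 188 mm over the bench). The outer 67 mm of the handle is a round black grip 18 mm thick, a flat steel bar 14 x 8 mm below. The lever's clamp arm stands at a right angle to the handle, 54 mm long, toward the lid's middle, its rubber foot just over the lid.
- sprig_mould: Loose plaster block 50 x 62 x 26 mm with a flower in its top, sitting in the press's socket under the lid, its top 2 mm below the block's top. Origin: centre of its underside.
- cup: Bystander: small terracotta-coloured cup, 62 mm across, 53 mm high, left of the press. Origin: centre of its underside.
- timer: Bystander: wind-up timer, 41 x 64 x 65 mm, behind and to the right of the press. Origin: centre of its underside.
- tile: Bystander: flat glaze test tile, 62 x 38 x 8 mm, in front of the press to the left. Origin: centre of its underside.
- wedge: Bystander: small wooden wedge, 32 x 85 x 26 mm, in front of the press to the right. Origin: centre of its underside.

How it is judged (in metres and radians):
On the way, in this order (a step that is already met when the one before it is completed fails the run):
1. the clamp lever is thrown over to its stop (within 0.2 rad) while the lid is still shut (value of joint press_lever above 1.35 rad and value of joint press_lid below 0.1 rad), for 0.2 s.
2. the lid is lifted back to its stop (within 0.15 rad) (value of joint press_lid above 1.7 rad), for 0.2 s.
At the end, for the whole second after the job is handed in: The lever lies within 0.2 rad of its open stop, the lid rests within 0.15 rad of its open stop, and the plaster mould is at rest, level in its socket (not lifted over 6 mm) (value of joint press_lever above 1.35 rad and value of joint press_lid above 1.7 rad and distance between sprig_mould and press below 0.026 m and angle between sprig_mould's own z axis and vertical below 0.15 rad and linear speed of sprig_mould below 0.02 m/s); the robot touches nothing.
It fails at once if the lid is forced up (over 0.2 rad) while the lever is not thrown over (below 1.2 rad) (value of joint press_lid above 0.2 rad and value of joint press_lever below 1.2 rad).
It fails at once if a bystander is moved more than 30 mm (distance of any of cup, timer, tile, wedge from where it was at the start of the episode above 0.03 m).
It fails at once if the plaster mould is lifted or knocked out of its socket (distance between sprig_mould and press above 0.045 m).
It also fails if it takes over 59 s, if anything falls off the work surface, if the arm or the gripper's body presses on something with over 40 N, if the wrist force passes 120 N, or if a joint passes its speed limit or range.

## Working session

There is one attempt and no reset: what is moved stays moved. The work goes in short steps, Python scripts to look and compute and a tool call to move; the robot and the scene stay as the last step left them, time stands still between calls to the robot, and variables do not carry over. Pictures are saved under pics/ and viewed, at most 10 in all, crops included, and the job is handed in when it is done.

Besides the shell and the picture viewer there is one more tool, called by a JSON object that holds its "op" and its "data", one argument or row to a line. play_rows: Moves the arm, as the interface text tells. Its arguments: {"type":"object","properties":{"increments":{"type":"array","items":{"type":"array"}},"force":{"type":"number"}},"required":["increments"]}

```bash
ls; mkdir -p pics
cat > h.py <<'E'
from bench import *
import numpy as np, cv2
def w(pic,xyz):
    return (np.array(pic["world_from_camera"])@np.r_[xyz,1])[:3]
def pts(pic,names,f=None):
    for n in names:
        for d in (f or pinpoint)(n,pic)[:2]:
            print(n,round(d["p"],2),w(pic,d["xyz"]).round(1))
def save(pic,name):
    cv2.imwrite(f"pics/{name}.png",pic["color"][:,:,::-1])
E
python3 - <<'E'
from h import *
s=sense();print(s["tool_pos"],s["tcp_rot"],s["time"])
im=[]
for n in ("scene","top"):
    p=snapshot(n);im.append(p["color"]);print(n)
    pts(p,["press","lid_hinge","lid_bar","lever_pivot","lever_tip","cup","timer","tile","wedge"])
a=np.hstack(im); cv2.imwrite("pics/a.png",cv2.resize(a,(800,300),interpolation=cv2.INTER_AREA)[:,:,::-1])
E
```

```text
pics
[ 158.12032355 -578.22676853  230.23518922] [-1.79894150e+02 -1.14717904e-02  1.52871138e+01] 0.0
scene
press 0.89 [560.5 101.2   4.1]
lid_hinge 0.9 [624.  113.3  60.1]
lid_bar 0.87 [470.5  78.5  67.9]
lever_pivot 0.59 [577.3  17.5  81.2]
lever_tip 0.65 [580.6   7.6 188.2]
cup 0.73 [ 5.196e+02  2.825e+02 -2.000e-01]
timer 0.82 [ 7.317e+02 -2.070e+01  6.000e-01]
tile 0.87 [421.6 263.7   3. ]
wedge 0.82 [ 4.947e+02 -1.180e+02 -3.000e-01]
wedge 0.25 [471.2  78.1  68. ]
top
press 0.95 [561.3 102.4   2.7]
lid_hinge 0.77 [616.4 110.8  64.6]
lid_bar 0.77 [466.2  82.8  69.6]
lever_pivot 0.78 [576.7  17.2  77.7]
lever_tip 0.7 [579.5   5.  187.3]
cup 0.8 [5.195e+02 2.852e+02 5.000e-01]
timer 0.79 [ 7.245e+02 -2.370e+01 -7.000e-01]
timer 0.65 [577.   16.8  80.2]
tile 0.51 [4.226e+02 2.531e+02 2.000e-01]
wedge 0.92 [ 496.  -118.6   -0.5]
wedge 0.46 [723.7 -23.1  -4.5]
```

View pics/a.png

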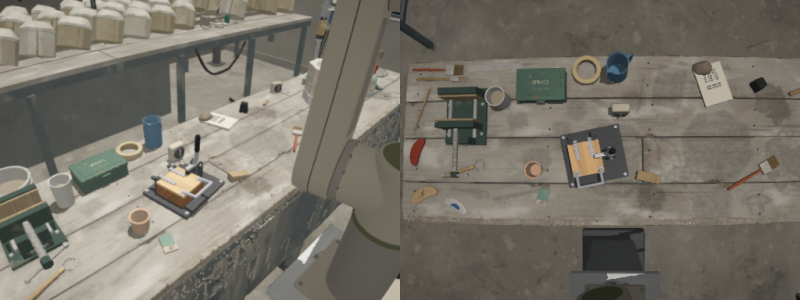

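Run:
```python
from h import *
# rigid planar fit press frame
L=np.array([[0,0],[60,0],[-93,0],[0,-85]],float)
W=np.array([[561,101.8],[620,112],[468.4,80.6],[577,17.3]])
Lc=L-L.mean(0);Wc=W-W.mean(0)
th=np.arctan2((Lc[:,0]*Wc[:,1]-Lc[:,1]*Wc[:,0]).sum(),(Lc*Wc).sum())
R=np.array([[np.cos(th),-np.sin(th)],[np.sin(th),np.cos(th)]])
t=W.mean(0)-R@L.mean(0)
print(th,np.degrees(th),t,(L@R.T+t-W).round(1))
print("tip",(R.T@(np.array([580,6])-t)))
for n,q in dict(timer=(728,-22),cup=(519.5,284),tile=(422,260),wedge=(495,-118),tcp=(158,-578)).items(): print(n,(R.T@(np.array(q)-t)).round())
```

```text
0.20286857170456896 11.623512954518914 [560.39936646 100.40142797] [[-0.6 -1.4]
 [-0.8  0.5]
 [ 0.9  1.1]
 [ 0.5 -0.2]]
tip [  0.17868612 -96.41463846]
timer [ 140. -154.]
cup [ -3. 188.]
tile [-103.  184.]
wedge [-108. -201.]
tcp [-531. -583.]
```

The pictures show the press in the middle of the bench: scene view at about (185,188), top view at about (593,157). The black lever stands upright on its right side, and the wedge and timer are clear of it. The fit puts the press at (560,100) with yaw 11.6°. First I turn the tool so its y lies along press +x and shut the fingers.

{"op": "play_rows", "data": {
  "increments": [
    [-1,[0,0,0],-0.125],
    [-1,[0,0,0],-0.125],
    [-1,[0,0,0],-0.125],
    [-1,[0,0,0],-0.125],
    [-1,[0,0,0],-0.125],
    [-1,[0,0,0],-0.125],
    [-1,[0,0,0],-0.125],
    [-1,[0,0,0],-0.125],
    [-1,[0,0,0],-0.125],
    [-1,[0,0,0],-0.125],
    [-1,[0,0,0],-0.125],
    [-1,[0,0,0],-0.125]
  ],
  "force": 20
}}

```text
time: 2.0
tool_pos: [158.2, -578.8, 231.3]
tcp_rot: [-180.0, -0.0, 101.6]
ft_force: [-0.2, -0.1, -0.5]
finger_gap: -0.2
grip_force: 0.0
```

{"op": "play_rows", "data": {
  "increments": [
    [-1,[0,0,0],0],
    [-1,[28,28,0],0],
    [-1,[28,28,0],0],
    [-1,[28,28,0],0],
    [-1,[28,28,0],0],
    [-1,[28,28,0],0],
    [-1,[28,28,0],0],
    [-1,[28,28,0],0],
    [-1,[28,28,0],0],
    [-1,[28,28,0],0],
    [-1,[28,28,0],0],
    [-1,[28,28,0],0]
  ]
}}

```text
time: 3.0
tool_pos: [401.1, -215.0, 231.7]
tcp_rot: [180.0, 0.0, 100.9]
ft_force: [-0.5, 0.1, -0.8]
finger_gap: -0.2
grip_force: 0.0
```

{"op": "play_rows", "data": {
  "increments": [
    [-1,[28,28,0],0],
    [-1,[28,28,0],0],
    [-1,[28,28,0],0],
    [-1,[28,28,0],0],
    [-1,[28,28,0],0],
    [-1,[28,28,0],0],
    [-1,[28,28,0],0],
    [-1,[30,26,0],0],
    [-1,[0,0,0],0],
    [-1,[0,0,0],0]
  ]
}}

```text
time: 3.83
tool_pos: [574.4, 50.3, 230.7]
tcp_rot: [-179.9, -0.0, 101.2]
ft_force: [0.6, -0.4, 0.1]
finger_gap: -0.3
grip_force: 0.0
```

Run:
```python
from h import *
s=sense();print(s["tool_pos"],s["tcp_rot"])
p=snapshot("wrist");save(p,"w1")
pts(p,["lever_tip","lever_pivot","lid_bar","lid_hinge","press"])
```

```text
[574.41036355  50.32316049 230.6830599 ] [-1.79945492e+02 -1.59219668e-02  1.01200266e+02]
lever_pivot 0.54 [ 490.8 -124.5   -4.7]
lever_pivot 0.27 [468.   83.7  67.3]
lid_bar 0.96 [466.7  82.5  65. ]
lid_hinge 0.6 [616.1 112.3  62.2]
lid_hinge 0.24 [470.3  83.7  67.6]
press 0.92 [554.8  97.3  -0.7]
```

View pics/w1.png

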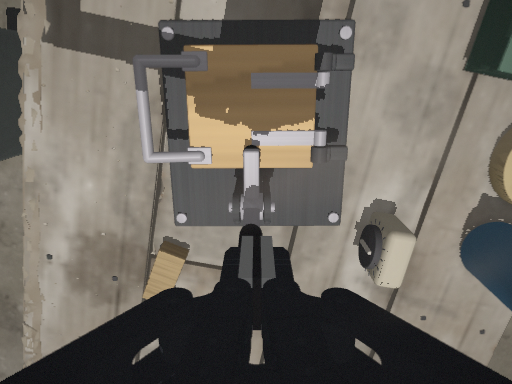

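The wrist view shows the lever in line with the fingers: clamp arm at (250,165), pivot at (252,208), handle tip at about (250,235). The fingers are on the inner side of the handle, so I go down beside it.

{"op": "play_rows", "data": {
  "increments": [
    [-1,[0,-3,22],0],
    [-1,[0,0,22],0],
    [-1,[0,0,22],0],
    [-1,[0,0,0],0],
    [-1,[0,0,0],0]
  ]
}}

```text
time: 4.55
tool_pos: [569.9, 46.9, 164.4]
tcp_rot: [-179.8, -0.0, 101.1]
ft_force: [-0.2, -0.5, 0.4]
finger_gap: 0.1
grip_force: 0.0
```

{"op": "play_rows", "data": {
  "increments": [
    [-1,[-10,0,0],0],
    [-1,[-10,0,0.5],0],
    [-1,[-12,0,1.5],0],
    [-1,[-13,0,2.5],0],
    [-1,[-12,0,5],0],
    [-1,[-11,0,6],0],
    [-1,[-10,0,8],0],
    [-1,[-9,0,9],0],
    [-1,[0,0,0],0]
  ]
}}

```text
time: 5.3
tool_pos: [586.7, -39.5, 129.6]
tcp_rot: [-179.8, -0.0, 101.1]
ft_force: [-0.5, -0.5, -0.4]
finger_gap: -0.0
grip_force: 0.0
```

Run:
```python
from h import *
s=sense();print(s["tool_pos"],s["ft_force"])
p=snapshot("scene");cv2.imwrite("pics/s2.png",cv2.resize(p["color"][130:300,150:350],None,fx=3,fy=3)[:,:,::-1])
pts(p,["lever_tip","lid_bar"])
```

```text
[586.70797038 -39.53873287 129.60598465] [-0.54558608 -0.45218339 -0.39051056]
lever_tip 0.68 [595.9 -74.3 139.6]
lid_bar 0.91 [469.8  77.7  66.2]
```

View pics/s2.png

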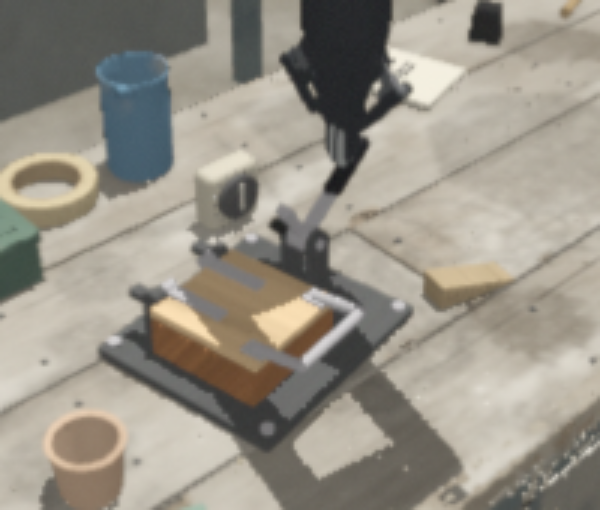

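The view shows the lever pushed over, about 1 rad, with its black grip at (345,165) and the lid shut. I carry on down.

{"op": "play_rows", "data": {
  "increments": [
    [-1,[-7,0,9],0],
    [-1,[-5,0,10],0],
    [-1,[-3,0,10],0],
    [-1,[-2,0,7],0],
    [-1,[0,0,0],0],
    [-1,[0,0,2],0],
    [-1,[0,0,2],0],
    [-1,[0,0,0],0],
    [-1,[0,0,0],0]
  ]
}}

```text
time: 6.2
tool_pos: [591.5, -54.2, 93.0]
tcp_rot: [180.0, 0.0, 101.2]
ft_force: [0.1, 0.3, 0.1]
finger_gap: 0.0
grip_force: 0.0
```

Run:
```python
from h import *
s=sense();print(s["tool_pos"],s["ft_force"])
p=snapshot("scene");pts(p,["lever_tip","lid_bar"])
p=snapshot("top");pts(p,["lever_tip"])
```

```text
[591.48833035 -54.23109609  92.9910305 ] [0.08933125 0.32459923 0.14880075]
lever_tip 0.67 [623.2 112.2  60.5]
lever_tip 0.51 [600.2 -89.7  87.9]
lid_bar 0.9 [469.5  80.2  66.8]
```

{"op": "play_rows", "data": {
  "increments": [
    [-1,[0,0,2],0],
    [-1,[0,0,1],0],
    [-1,[0,0,1],0],
    [-1,[0,0,0],0]
  ]
}}

```text
time: 6.78
tool_pos: [591.4, -54.4, 88.6]
tcp_rot: [180.0, 0.0, 101.2]
ft_force: [0.2, 0.8, 1.7]
finger_gap: -0.2
grip_force: 0.4
```

{"op": "play_rows", "data": {
  "increments": [
    [-1,[0,0,-30],0],
    [-1,[0,0,-30],0],
    [-1,[0,0,-30],0],
    [-0.34,[26,-15,0],0],
    [-0.34,[26,-15,0],0],
    [-0.34,[26,-15,0],0],
    [-0.34,[26,-16,0],0],
    [-0.34,[26,-16,0],0],
    [-0.34,[27,-16,0],0.004],
    [-0.34,[0,0,0],0],
    [-0.34,[0,0,0],0]
  ]
}}

```text
time: 7.7
tool_pos: [468.8, 82.5, 178.8]
tcp_rot: [180.0, 0.0, 101.1]
ft_force: [-0.1, -0.3, 0.1]
finger_gap: 28.3
grip_force: 0.0
```

Run:
```python
from h import *
s=sense();print(s["tool_pos"],s["tcp_rot"],s["finger_gap"])
p=snapshot("wrist");save(p,"w3")
pts(p,["lid_bar","lid_hinge"])
p=snapshot("scene");pts(p,["lid_bar","lever_tip"])
```

```text
[468.82833995  82.54577626 178.83551814] [1.79981641e+02 1.93712139e-05 1.01141721e+02] 28.275140519004278
lid_bar 0.63 [468.3  84.5  66.5]
lid_hinge 0.61 [618.7 112.9  62.5]
lid_bar 0.91 [470.7  80.6  63.8]
lid_bar 0.25 [ 4.972e+02 -1.164e+02 -4.000e-01]
```

View pics/w3.png

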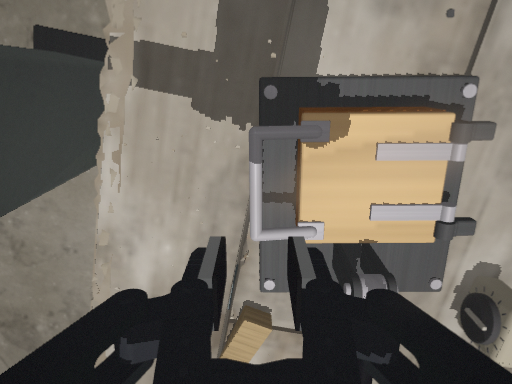

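The wrist view shows the bar at x≈256 px, running from (254,130) to (257,237) and centred between the fingers at x≈205 and 300. The lever is open and the lid shut, so I go down over the bar and grip it.

{"op": "play_rows", "data": {
  "increments": [
    [-0.34,[0,0,25],0],
    [-0.34,[0,0,25],0],
    [-0.34,[0,0,25],0],
    [-0.34,[0,0,20],0],
    [-0.34,[0,0,15],0],
    [-0.34,[0,0,10],0],
    [-0.34,[0,0,8],0],
    [-0.34,[0,0,0],0],
    [-0.34,[0,0,0],0]
  ]
}}

```text
time: 8.75
tool_pos: [469.9, 81.4, 51.0]
tcp_rot: [-180.0, -0.0, 101.0]
ft_force: [0.2, 0.8, 0.3]
finger_gap: 28.3
grip_force: 0.0
```

{"op": "play_rows", "data": {
  "increments": [
    [-1,[0,0,0],0],
    [-1,[0,0,0],0],
    [-1,[0,0,0],0],
    [-1,[0,0,0],0],
    [-1,[0,0,0],0],
    [-1,[0,0,0],0]
  ],
  "force": 20
}}

```text
time: 9.25
tool_pos: [468.4, 81.1, 51.7]
tcp_rot: [-179.8, 0.0, 101.0]
ft_force: [-11.0, -3.5, 8.9]
finger_gap: 9.0
grip_force: 22.1
```

{"op": "play_rows", "data": {
  "increments": [
    [-1,[0,2,-15],0],
    [-1,[0,2.6,-15],0],
    [-1,[0,4.7,-14.5],0],
    [-1,[0,5.8,-14.2],0],
    [-1,[0,7.4,-13.4],0],
    [-1,[0,8.5,-12.7],0],
    [-1,[0,0,0],0]
  ]
}}

```text
time: 9.83
tool_pos: [499.1, 87.3, 139.3]
tcp_rot: [-179.8, 0.0, 101.0]
ft_force: [-24.5, -4.5, 16.7]
finger_gap: 8.9
grip_force: 22.5
```

{"op": "play_rows", "data": {
  "increments": [
    [-1,[0,-1.6,-1.2],0],
    [-1,[0,0,0],0]
  ]
}}

```text
time: 10.0
tool_pos: [497.9, 87.0, 138.1]
tcp_rot: [-180.0, 0.0, 101.0]
ft_force: [-9.4, -1.5, 4.7]
finger_gap: 8.9
grip_force: 21.0
```

Two more millimetres outward cleared most of the radial force. I continue the arc with a small outward bias.

{"op": "play_rows", "data": {
  "increments": [
    [-1,[0,9.3,-12.7],0],
    [-1,[0,10.9,-10.8],0],
    [-1,[0,11.9,-9.6],0],
    [-1,[0,13,-8.2],0],
    [-1,[0,13.5,-7],0],
    [-1,[0,14.4,-5.5],0],
    [-1,[0,0,0],0]
  ]
}}

```text
time: 10.58
tool_pos: [572.7, 101.9, 193.0]
tcp_rot: [179.7, -0.0, 101.0]
ft_force: [-3.4, 0.3, 9.6]
finger_gap: 8.7
grip_force: 21.8
```

{"op": "play_rows", "data": {
  "increments": [
    [-1,[0,14.7,-4.5],0],
    [-1,[0,15.1,-3],0],
    [-1,[0,15.3,-1],0],
    [-1,[0,15.3,0.3],0],
    [-1,[0,15.2,1.8],0],
    [-1,[0,10,2],0],
    [-1,[0,0,0],0],
    [-1,[0,0,0],0]
  ]
}}

```text
time: 11.25
tool_pos: [654.4, 117.9, 195.7]
tcp_rot: [179.9, -0.0, 101.0]
ft_force: [0.6, 2.9, 1.9]
finger_gap: 9.2
grip_force: 21.3
```

Run:
```python
from h import *
s=sense();print(s["tool_pos"],s["ft_force"])
p=snapshot("scene");cv2.imwrite("pics/s4.png",cv2.resize(p["color"][130:300,150:350],None,fx=3,fy=3)[:,:,::-1])
pts(p,["lever_tip","lid_bar"])
```

```text
[654.40651273 117.91326047 195.72176195] [0.62297902 2.92698009 1.8948175 ]
lever_tip 0.74 [600.4 -91.   83. ]
lid_bar 0.67 [658.3 115.9 208.3]
lid_bar 0.37 [582.9  15.2  79.9]
```

View pics/s4.png

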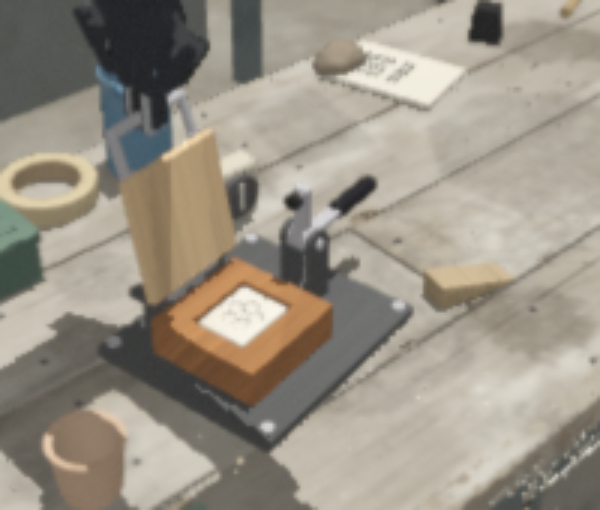

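The lid stands just past upright at about 1.75 rad, held by the bar at (150,110). The mould is in its socket and the lever is open. I nudge it on to the stop, then let go and rise.

{"op": "play_rows", "data": {
  "increments": [
    [-1,[0,6,1.5],0],
    [-1,[0,5,1.5],0],
    [-1,[0,0,0],0],
    [-0.4,[0,0,0],0],
    [-0.4,[0,0,0],0],
    [-0.4,[0,0,0],0],
    [-0.4,[0,0,0],0]
  ]
}}

```text
time: 11.98
tool_pos: [664.7, 118.9, 191.4]
tcp_rot: [-179.9, 0.0, 101.0]
ft_force: [0.3, 0.2, -0.0]
finger_gap: 25.4
grip_force: 0.0
```

{"op": "play_rows", "data": {
  "increments": [
    [-0.4,[0,0,-5],0],
    [-0.4,[0,0,-10],0],
    [-0.4,[0,0,-15],0],
    [-0.4,[0,0,-20],0],
    [-0.4,[0,0,-20],0],
    [-0.4,[0,0,-20],0],
    [-0.4,[0,0,0],0],
    [-0.4,[0,0,0],0]
  ]
}}

```text
time: 12.65
tool_pos: [666.1, 119.5, 285.2]
tcp_rot: [179.7, 0.0, 101.0]
ft_force: [0.6, 0.4, 0.1]
finger_gap: 25.5
grip_force: 0.0
```

Run:
```python
from h import *
s=sense();print(s["tool_pos"],s["ft_force"],s["finger_gap"])
p=snapshot("scene");cv2.imwrite("pics/s5.png",cv2.resize(p["color"][130:300,150:350],None,fx=3,fy=3)[:,:,::-1])
pts(p,["lever_tip","lid_bar","sprig_mould"])
```

```text
[666.06597868 119.51504925 285.19314047] [0.55713037 0.41039359 0.06287977] 25.547656917799728
lever_tip 0.51 [602.1 -90.8  82.3]
lid_bar 0.76 [669.8 119.8 204.6]
lid_bar 0.47 [ 7.32e+02 -1.73e+01 -7.00e-01]
sprig_mould 0.72 [560.3  97.5  19.3]
sprig_mould 0.59 [624.7 112.2  58.2]
```

View pics/s5.png

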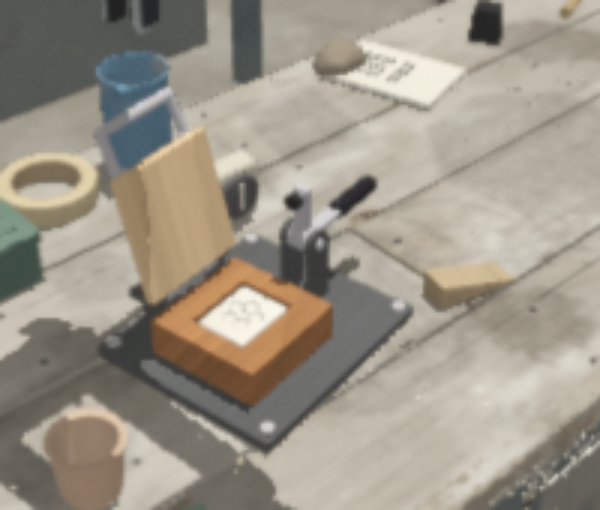

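The lid rests open on its stop with its bar at (135,115). The lever lies out, the mould is in its socket and the gripper is clear above.

```bash
python3 -c "
from bench import *
print(hand_in())"
```

```text
the job is handed in; nothing more can be done
None
```

The press is open and handed in: the lever is thrown to its stop, the lid rests back on its stop, the mould is still in its socket, and I saw no bystander moved; the hand-in gave no verdict.

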